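# Shred used culture dishes: feed, close the guard, pull the start knob

## Task

Run the two used culture dishes through the bench shredder: slide the stack along the feed deck, without lifting it, off the ledge so that both dishes drop down the chute, and then swing the blue guard lid shut over the mouth. Only when the lid is shut, pull the red knob straight out of the sloped console until it snaps out to 'on', and let go of it so that it stays out. Do not move or tip the bottle, the pipette tub or the specimen cup standing round the machine.

Things in the scene. Friction and masses are not known exactly. Their poses are not given: they have to be found in the camera images.
- shredder: White bench shredder with a grey hopper, 156 (x) x 368 (y) x 193 mm, heavy, fixed; place and yaw vary. Origin on the worktop under the feed channel; z up. Its +y end is the infeed end with the sloped console, its -y end has the chute and lid. Console slopes 40 deg, from (y, z) = (135, 94) down to (200, 40) mm; the hopper's end (face y = 165, z 135 to 175 mm) overhangs its upper part.
- ledge (a point): Middle of the ledge, the edge along the shredder's x where the flat steel feed deck ends (shredder frame 0, -33, 175 mm; same axes). The deck, z = 175 mm, runs from here to its open end at shredder y = 165. Rails 18 mm high with inner faces at x = -49 and 49 mm guide the dishes in -y, over the ledge.
- chute (a point): Centre of the chute's mouth, level with the deck (shredder frame 0, -95.5, 175 mm; same axes). A straight shaft, 104 mm (x) by 125 mm (y), down to a floor at z = 20 mm.
- dish_a: Lower used culture dish, clear and round with pinkish filling, 90 mm diameter, 15 mm high, about 16 g; origin at the centre of its underside. Lies flat on the feed deck between the rails, its centre at shredder y = 28 to 88 mm.
- dish_b: Upper used culture dish, same size, lying on dish_a (stack 30 mm high); origin at the centre of its underside.
- lid (a joint): Angle of the blue guard lid, rad: 0 = shut (lying on the rails over the mouth); starts open at 1.45 to 1.9, standing up at the shredder's -y end (stop 1.95; 1.57 = upright). Stiff damped hinge along the shredder's x: it stays where it is left between about 1.2 and 1.95; pushed below about 1.1 it sinks shut by its own weight in about 1 s.
- lid_hinge (a point): Middle of the lid's hinge line (shredder frame 0, -163.5, 193.5 mm). Axes turn with the lid: y runs from the hinge to the free edge, z is the normal of the face that is on top when shut (faces outward, away from the mouth, when open), x lies along the hinge.
- lid_edge (a point): Point 134 mm from the hinge on the black tab at the lid's free edge (tab 52 mm wide, ends 140 mm from the hinge), axes as lid_hinge. Lid plate 114 mm wide along the hinge, 6 mm thick, 128 mm long without the tab.
- knob (a joint): How far the red knob stands out, m: 0 = in (off), 0.014 = fully out (on). An over-centre spring holds it at either end: about 10 N pulls it past the middle (0.007), then it snaps out and stays; pressing it in takes as much. A green band on the stem shows when it is on.
- knob_grip (a point): Centre of the red mushroom head (52 mm diameter, rim 21 mm thick, half of it either side of this point; top 14 mm above); moves with the knob. z = pull direction, square to the console, 40 deg from vertical toward the shredder's +y; x = shredder's x. When off it is 29.5 mm off the console face, at shredder (0, 186, 90) mm. Under the head: a collar 42 mm wide, 10 mm high.
- bottle: White bottle with a brown cap, 63 mm diameter, 164 mm high; origin at the centre of its underside. Bystander: it and the tub stand along the shredder's -x side, one near the console corner (shredder x -185 to -165, y 220 to 280 mm), one near the chute (x -170 to -140, y -130 to -50 mm); which is where varies.
- pipette_tub: Printed tub full of white transfer pipettes, about 100 mm across, 146 mm high; origin at its underside. Bystander.
- cup: Specimen cup with an orange lid, 61 mm diameter, 70 mm high; origin at the centre of its underside. Bystander in front of the console, at shredder x = -40 to 40, y = 255 to 285 mm.
Not all that is in view belongs to the job. What is shaped like the dish_b but yellow is not meant.

How it is judged:
On the way, in this order (a step that is already met when the one before it is completed fails the run):
1. both dishes have dropped down the chute (z of dish_a in the frame of shredder between 0 and 0.145 m and y of dish_a in the frame of shredder between -0.17 and -0.02 m and x of dish_a in the frame of shredder between -0.06 and 0.06 m and z of dish_b in the frame of shredder between 0 and 0.145 m and y of dish_b in the frame of shredder between -0.17 and -0.02 m and x of dish_b in the frame of shredder between -0.06 and 0.06 m), for 0.2 s.
2. the guard lid is shut (all of step 1 and value of joint lid below 0.06 rad), for 0.2 s.
3. the knob is pulled out to on (value of joint lid below 0.06 rad and value of joint knob above 0.0115 m), for 0.1 s.
At the end, for the whole second after the job is handed in: both dishes lie at rest inside the chute (their undersides' centres at least 30 mm below the feed deck), the lid is shut (within 0.06 rad), and the knob stands out at on (more than 11.5 mm of its 14 mm), released and at rest (all of step 1 and all of step 3 and velocity of joint knob between -0.01 and 0.01 m/s and linear speed of each of dish_a, dish_b below 0.03 m/s); the robot touches nothing.
It fails at once if a dish is lifted off the feed deck (more than 35 mm above where it lay) instead of being slid (z of dish_a in the frame of shredder above 0.21 m or z of dish_b in the frame of shredder above 0.225 m).
It fails at once if the knob is pulled out to on (past its middle) while the lid is open more than 0.15 rad (value of joint knob above 0.008 m and value of joint lid above 0.15 rad).
It fails at once if the white bottle is moved more than 25 mm or tipped more than 0.3 rad (distance of bottle from where it was at the start of the episode above 0.025 m or angle between bottle's own z axis and vertical above 0.3 rad).
It fails at once if the tub of pipettes is moved more than 25 mm or tipped more than 0.3 rad (distance of pipette_tub from where it was at the start of the episode above 0.025 m or angle between pipette_tub's own z axis and vertical above 0.3 rad).
It fails at once if the specimen cup is moved more than 25 mm or tipped more than 0.3 rad (distance of cup from where it was at the start of the episode above 0.025 m or angle between cup's own z axis and vertical above 0.3 rad).
It also fails if it takes over 56 s, if anything falls off the work surface, if the arm or the gripper's body presses on something with over 40 N, if the wrist force passes 120 N, or if a joint passes its speed limit or range.

## Robot

A 6-joint arm with a two-finger parallel gripper is mounted at the origin on a cart in front of the work surface, level with it; the furniture and walls round the work are solid. World frame = base frame: x ahead of the robot, y to its left, z up, the work surface at z = 0. Lengths are in m, angles in rad, forces in N, time in s.
With the tool pointing down it reaches from about 0.3 to 0.875 m from the base axis. Payload 6.4 kg.
Tool frame: the origin (TCP) lies between the finger pads; the fingertips stand 8 mm ahead of it and the grasp point (between the pads) lies 11 mm behind it (ctrl.finger_overhang is the distance from the TCP to the fingertips, in m); z points along the fingers, y is the line along which they close (so a half turn about z gives the same grasp; the last joint's range is limited). The gripper opens to 85 mm and grips with 20 to 120 N. Pads are 22 mm wide; open, the fingers measure 114 mm over their backs; the gripper's body (76 mm by 85 mm) begins 54 mm behind the grasp point. The pads swing forward as they close: fully open they stand 13 mm farther back than shut.
Start: joints at [-0.206, 0.181, 1.607, -0, 1.354, -0.206], TCP at [0.575, 0, 0.239] pointing down, gripper open.
Joint ranges: [-2.99, 2.99], [-0.89, 2.07], [0.3, 2.58], [-1.14, 4.28], [0, 2.63], [-3.12, 3.12]. Speed limits (rad/s): [2.57, 2.57, 3.01, 3.14, 3.14, 3.14].

## Interface

Orientations are given as a unit quaternion [w, x, y, z].
In Python, from bench import ctrl, camera gives the robot as it stands.
- The arm moves only by the shell command python3 -m pendant 'ROWS' [OPENING]. ROWS is JSON, a list of rows, each a list of 6 numbers: the shift along the world's x, y, z normalised to -1 to 1, where 1 is 200 mm, then the turn, a rotation vector about the world's x, y, z normalised to -1 to 1, where 1 is pi/2 rad. In form: [[dx, dy, dz, rx, ry, rz], ...]. A call has exactly 10 rows; each row shifts and turns the commanded pose from where the row before left it; what a row does not reach is not made up. A row lasts 1/8 s, in which the tool goes at most 62.5 mm and 10.7 degrees, less where a joint would pass 70% of its speed; a pose out of reach is approached as far as the arm can. A call with a number of a shift or a turn outside -1 to 1 is refused whole. A call with a gripper value outside its range is refused whole. OPENING is the opening, from -1 (shut) to 1 (fully open), set as the call begins (- or left out, the last holds). The fingers move at their own pace and stop on an object; the grip force is fixed at half the most. Time passes only in rows, so rows that do not move let the fingers close, or fill a call up. It gives the time, the measured TCP pose, the force, the opening and the grip force at its end, in the units of the state.
- ctrl.get_obs(): the state, without advancing time (a new reading comes with each control period).
- camera(name): name is "scene" or "side" or "wrist"; returns a dict with "color" (420x560x3 uint8, blue, green, red), "fx", "fy", "cx", "cy" (pixels), "xyz" and "rotation" of the camera in the world; the wrist camera has in their place "hand_eye" (4x4, takes a point from camera to tool coordinates, whose origin is the TCP and whose axes are the flange's). Camera axes: x right, y down, z forward; pixel columns grow to the right and rows downward; lengths in m; the calibration is good to about 2 mm. The wrist camera is an equidistant fisheye: a pixel r from the principal point sees the ray r / f radians off the axis. A picture is of the moment at which its call begins: read the wrist's pose just before it. There is no depth.
- ctrl.hand_in(): hands the job in; it is judged then, once.
The state is a dict: "time_s": time; "q": joint angles; "dq": joint speeds; "joint_efforts": joint torques, N m; "eef_pos": TCP position; "eef_rot": TCP orientation; "wrist_force": force on the tool from outside, world axes, zero at the start; "torque": the same for the moment, N m; "opening": opening from 0.0 (shut) to 1.0 (fully open); "grasp_force": force on a finger pad.
Only numpy, scipy, OpenCV 4.12 (cv2) and the standard library are available. Lean on these libraries where they do the work, as an engineer would, in place of code of your own. Each camera call takes 0.05 s, during which the arm holds its last target. There are 200 camera calls.

## Working session

There is one attempt and no reset: what is moved stays moved. The work goes in short steps, Python scripts to look and compute and a shell command to move; the robot and the scene stay as the last step left them, time stands still between calls to the robot, and variables do not carry over. Pictures are saved under pics/ and viewed, at most 10 in all, crops included, and the job is handed in when it is done.

```bash
mkdir -p pics; ls; python3 - <<'E'
from bench import ctrl,camera
import cv2,numpy as np
for n in("scene","side"):
    c=camera(n); cv2.imwrite(f"pics/{n}0.png",c["color"]); print(n,c["fx"],c["fy"],c["cx"],c["cy"],c["xyz"],np.round(c["rotation"],4).tolist())
o=ctrl.get_obs(); print(o)
E
```

```text
pics
scene 494.2145144708564 494.2145144708564 273.7256979132233 215.92755598217457 [ 0.71642982 -0.6638436   0.93076411] [-0.3595, 0.9246, 0.1169, -0.0472]
side 429.84158308145214 429.84158308145214 276.26433592276413 208.32236313357927 [0.55210278 0.9634642  0.66203532] [-0.0073, 0.0182, 0.8687, -0.4949]
{'time_s': 0.1, 'q': array([-2.06322625e-01,  1.81470423e-01,  1.60789165e+00,  1.88351231e-06,
        1.35380328e+00, -2.06302611e-01]), 'dq': array([-0.0015836 , -0.00220845, -0.00453834,  0.00014857, -0.00080534,
       -0.00083536]), 'joint_efforts': array([-2.02498759e-04, -4.45872438e+01, -3.52238703e+01, -4.27332343e-04,
        4.16999465e-03,  3.20961749e-05]), 'eef_pos': array([5.74523082e-01, 1.04899432e-04, 2.38480072e-01]), 'eef_rot': array([-6.58651610e-04,  7.07113782e-01,  7.07099343e-01, -4.29568796e-04]), 'wrist_force': array([ 0.51548397,  0.75714019, -0.33232242]), 'torque': array([0.01303128, 0.04359253, 0.06401276]), 'grasp_force': 0.0, 'opening': 1.0012191720452877}
```

View pics/scene0.png

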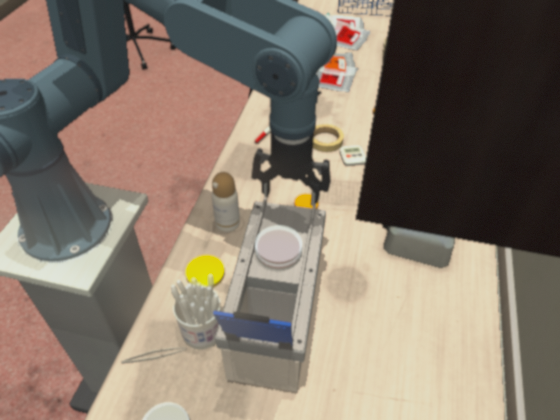

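View pics/side0.png

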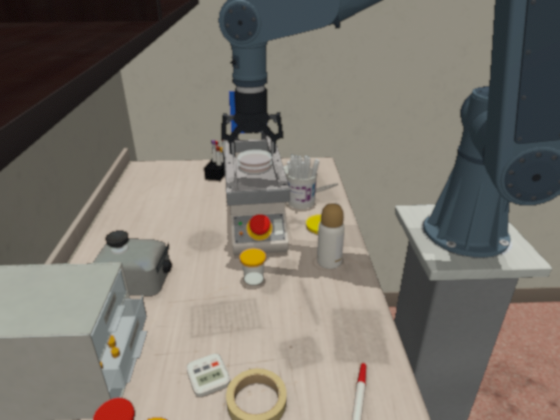

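The scene view shows the shredder with the lid open at about (255,328), the dish stack at (279,246), the tub at (198,312), the bottle at (225,205) and a yellow decoy at (205,271). The side view shows the red knob at (260,226) and the cup at (253,265). I'll enlarge both to read the shredder corners.

```bash
python3 - <<'E'
import cv2
a=cv2.imread("pics/scene0.png")[190:400,195:345]; b=cv2.imread("pics/side0.png")[140:290,205:355]
cv2.imwrite("pics/a.png",cv2.resize(a,None,fx=2.85,fy=2.85,interpolation=cv2.INTER_CUBIC))
cv2.imwrite("pics/b.png",cv2.resize(b,None,fx=4,fy=4,interpolation=cv2.INTER_CUBIC))
E
```

```text
(no output)
```

View pics/a.png

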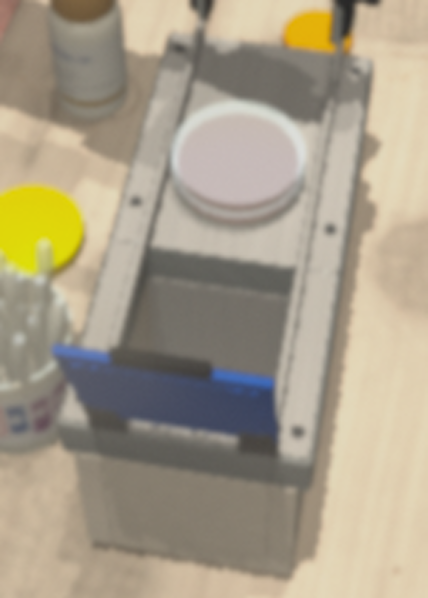

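View pics/b.png

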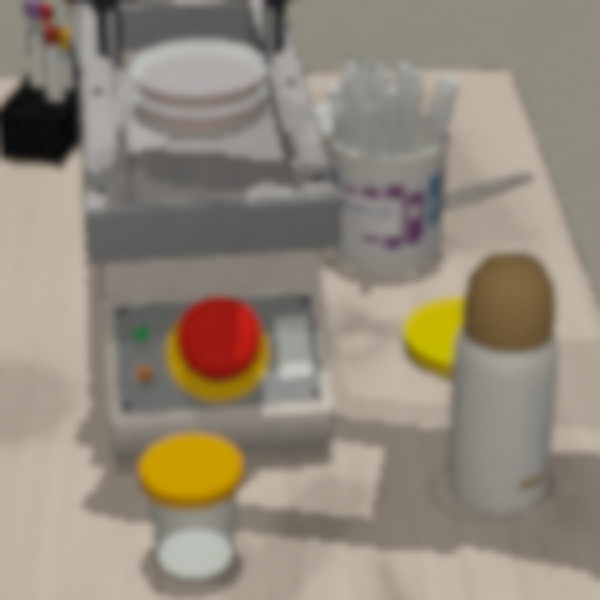

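```bash
cat > h.py <<'E'
import numpy as np
from scipy.spatial.transform import Rotation as R
C={"scene":(494.2145,273.7257,215.9276,np.array([.71642982,-.6638436,.93076411]),R.from_quat([-0.3595,0.9246,0.1169,-0.0472],scalar_first=True)),
"side":(429.8416,276.2643,208.3224,np.array([.55210278,.9634642,.66203532]),R.from_quat([-0.0073,0.0182,0.8687,-0.4949],scalar_first=True))}
def proj(n,p):
    f,cx,cy,t,r=C[n]; q=r.inv().apply(np.atleast_2d(p)-t); return np.c_[cx+f*q[:,0]/q[:,2],cy+f*q[:,1]/q[:,2]]
def ray(n,uv,z):
    f,cx,cy,t,r=C[n]; d=r.apply([(uv[0]-cx)/f,(uv[1]-cy)/f,1]); return t+d*(z-t[2])/d[2]
a=lambda u,v:np.array([195+u/2.85,190+v/2.85])
b=lambda u,v:np.array([205+u/4,140+v/4])
def S(p,s):
    c,n=np.cos(s[2]),np.sin(s[2]); p=np.atleast_2d(p); return np.c_[s[0]+c*p[:,0]-n*p[:,1],s[1]+n*p[:,0]+c*p[:,1],p[:,2]]
E
python3 - <<'E'
from h import *
from scipy.optimize import least_squares
O=[("scene",(-.049,-.033,.175),a(152,248)),("scene",(.049,-.033,.175),a(295,268)),
("side",(.078,.165,.135),b(91,261)),("side",(-.078,.165,.135),b(340,245)),("side",(0,.190,.095),b(219,338)),
("scene",(.078,.165,.193),a(372,60)),("scene",(-.078,.165,.193),a(172,38))]
f=lambda s:np.concatenate([proj(n,S(p,s))[0]-u for n,p,u in O])
r=least_squares(f,[.55,-.1,0],loss="soft_l1"); s=r.x; print(s,np.round(f(s).reshape(-1,2),1).tolist())
np.save("s.npy",s)
inv=lambda w:(lambda d:[np.cos(s[2])*d[0]+np.sin(s[2])*d[1],-np.sin(s[2])*d[0]+np.cos(s[2])*d[1]])(w-s[:2])
for n,w in dict(dish_top=ray("scene",a(240,155),.205),dish_side=ray("side",b(199,72),.205),cup=ray("side",b(192,462),.07),bottle=ray("side",b(503,490),0),tub_base=ray("side",b(388,255),0)).items(): print(n,np.round(w,3),np.round(inv(w[:2]),3))
def lid(t): 
    e=lambda x,l:(x,-.1635+l*np.cos(t),.1935+l*np.sin(t)); return [e(-.057,.128),e(.057,.128)]
g=lambda t:(proj("scene",S(lid(t[0]),s))-[a(57,347),a(275,380)]).ravel()
q=least_squares(g,[1.6]);print("lid",q.x,q.fun)
for p in[(0,.186,.09),(0,-.033,.175),(0,-.0955,.175),(0,.165,.175)]:print(S(p,s))
E
```

```text
[ 0.57732303 -0.11849499  0.08501239] [[-1.3, 0.1], [0.7, 0.3], [-1.2, -0.4], [-0.3, -0.6], [-0.1, -2.7], [0.5, -8.0], [-3.1, -9.0]]
dish_top [ 0.576 -0.088  0.205] [0.001 0.03 ]
dish_side [ 0.57  -0.066  0.205] [-0.002  0.053]
cup [0.578 0.174 0.07 ] [0.025 0.291]
bottle [0.387 0.118 0.   ] [-0.169  0.252]
tub_base [ 0.432 -0.176  0.   ] [-0.15  -0.045]
lid [1.84346757] [-1.0337157  -0.03559628  1.32883354  0.00718816]
[[0.56152976 0.06683329 0.09      ]]
[[ 0.58012506 -0.15137581  0.175     ]]
[[ 0.58543193 -0.2136501   0.175     ]]
[[0.56331287 0.04590913 0.175     ]]
```

The two views disagree by about 2 cm along the machine (dish at y = 30 vs 53 mm, and the infeed corners are off by 8 to 9 px). I'll raise the arm, align its yaw and look straight down.

```bash
python3 -m pendant '[[0,0,0.25,0,0,0.054],[0,0,0.25,0,0,0],[0,0,0.25,0,0,0],[0,0,0.25,0,0,0],[0,0,0,0,0,0],[0,0,0,0,0,0],[0,0,0,0,0,0],[0,0,0,0,0,0],[0,0,0,0,0,0],[0,0,0,0,0,0]]' -0.3
python3 - <<'E'
from bench import ctrl,camera
import cv2,numpy as np
o=ctrl.get_obs();c=camera("wrist");cv2.imwrite("pics/w1.png",cv2.resize(c["color"],(800,600),interpolation=cv2.INTER_CUBIC))
np.savez("w1.npz",p=o["eef_pos"],q=o["eef_rot"],he=c["hand_eye"],k=[c["fx"],c["fy"],c["cx"],c["cy"]])
print(o["eef_pos"],o["eef_rot"],c["hand_eye"].tolist() if hasattr(c["hand_eye"],"tolist") else c["hand_eye"],c["fx"],c["cx"],c["cy"])
E
```

```text
time_s: 1.35
eef_pos: [0.575, 0.0, 0.439]
eef_rot: [-0.0, 0.676, 0.736, -0.0]
wrist_force: [0.6, 0.9, 0.3]
opening: 0.348
grasp_force: 0.0
[5.74975268e-01 2.42055307e-05 4.39027775e-01] [-1.91070332e-04  6.76495104e-01  7.36447096e-01 -1.12961456e-04] [[-0.0010048068602740786, -0.9626966080264069, -0.2705812840120725, 0.06899477787757174], [0.9999988849434889, -0.0006683987863705328, -0.0013354230937629773, -0.000262738124308437], [0.0011047510807974956, -0.2705823241409363, 0.9626962061769729, -0.1345773599321773], [0.0, 0.0, 0.0, 1.0]] 325.19226210127806 275.70038894478364 212.85903830911823
```

View pics/w1.png

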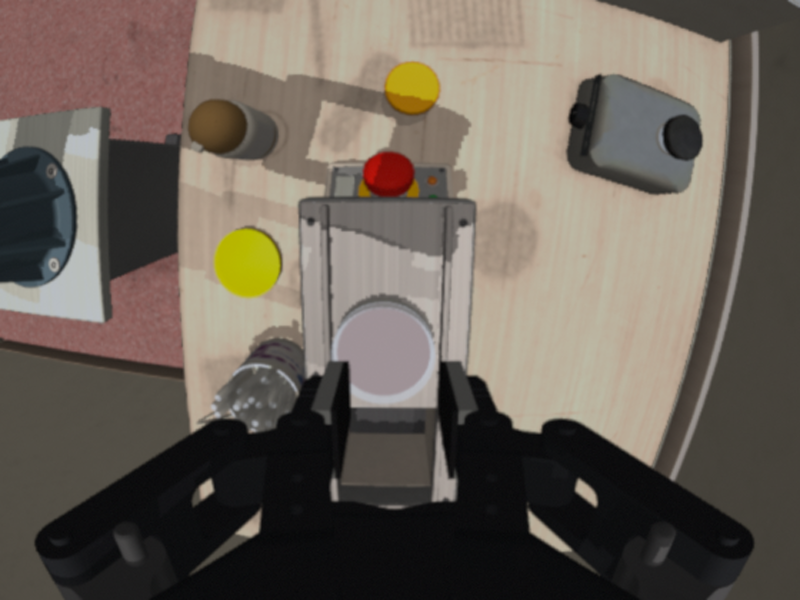

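The wrist view is clean, with yaw aligned. It shows the ledge at v=407 between u=350 and 437, the dish top at (384,354), the infeed corners at (301,201) and (474,201), the knob at (389,174), the cup lid at (412,88) and the bottle cap at (218,126).

```bash
cat >> h.py <<'E'
def wray(f,uv,z,sc=1/1.42857):
    d=np.load(f); fx,fy,cx,cy=d["k"]; m=np.array(uv)*sc-[cx,cy]; r=np.hypot(*m); th=r/fx
    v=np.r_[m/r*np.sin(th),np.cos(th)]; he=d["he"]; Q=R.from_quat(d["q"],scalar_first=True)
    o=d["p"]+Q.apply(he[:3,3]); v=Q.apply(he[:3,:3]@v); return o+v*(z-o[2])/v[2]
E
python3 - <<'E'
from h import *
for n,u,z in[("ledgeL",(350,407),.175),("ledgeR",(437,407),.175),("dish",(384,354),.205),("inL",(301,201),.193),("inR",(474,201),.193),("knobtop",(389,174),.1),("cup",(412,88),.07),("railL",(328,207),.193),("railR",(444,207),.193),("bottle",(218,126),.16),("decklip",(387,205),.175)]: print(n,np.round(wray("w1.npz",u,z),4))
E
```

```text
ledgeL [ 0.544  -0.1499  0.175 ]
ledgeR [ 0.6281 -0.1427  0.175 ]
dish [ 0.5724 -0.0793  0.205 ]
inL [0.4936 0.0437 0.193 ]
inR [0.6355 0.0553 0.193 ]
knobtop [0.5631 0.0712 0.1   ]
cup [0.5792 0.1676 0.07  ]
railL [0.5165 0.04   0.193 ]
railR [0.6113 0.0478 0.193 ]
bottle [0.4031 0.1084 0.16  ]
decklip [0.5645 0.0441 0.175 ]
```

```bash
python3 -m pendant '[[-0.04,0.03,-0.2,0,0,0],[0,0,-0.2,0,0,0],[0,0,-0.2,0,0,0],[0,0,-0.2,0,0,0],[0,0,-0.2,0,0,0],[0,0,-0.15,0,0,0],[0,0,-0.08,0,0,0],[0,0,-0.035,0,0,0],[0,0,0,0,0,0],[0,0,0,0,0,0]]'
```

```text
time_s: 2.65
eef_pos: [0.5679, 0.0059, 0.1877]
eef_rot: [0.001, 0.676, 0.736, 0.001]
wrist_force: [-0.3, 0.8, 0.2]
opening: 0.348
grasp_force: 0.0
```

```bash
python3 -m pendant '[[0.005,-0.06,0,0,0,0],[0.005,-0.06,0,0,0,0],[0.005,-0.06,0,0,0,0],[0.005,-0.06,0,0,0,0],[0.005,-0.06,0,0,0,0],[0.005,-0.06,0,0,0,0],[0.005,-0.06,0,0,0,0],[0.005,-0.06,0,0,0,0],[0.005,-0.06,0,0,0,0],[0.005,-0.06,0,0,0,0]]' && python3 -m pendant '[[0.005,-0.06,0,0,0,0],[0.005,-0.06,0,0,0,0],[0.005,-0.06,0,0,0,0],[0.005,-0.06,0,0,0,0],[0,0,0,0,0,0],[0,0,0,0,0,0],[0,0,0,0,0,0],[0,0,0,0,0,0],[0,0,0,0,0,0],[0,0,0,0,0,0]]'
python3 - <<'E'
from bench import camera
import cv2,numpy as np
a=camera("scene")["color"][190:390,195:345]; b=camera("wrist")["color"]
cv2.imwrite("pics/p2.png",np.hstack([cv2.resize(a,(300,400)),cv2.resize(b,(500,400))]))
E
```

```text
time_s: 3.9
eef_pos: [0.5771, -0.1148, 0.1863]
eef_rot: [-0.0, 0.676, 0.736, -0.0]
wrist_force: [-0.7, 0.8, 1.0]
opening: 0.352
grasp_force: 0.3
time_s: 5.15
eef_pos: [0.581, -0.1619, 0.1863]
eef_rot: [-0.0, 0.676, 0.737, 0.0]
wrist_force: [0.2, 0.6, -0.6]
opening: 0.351
grasp_force: 0.0
```

View pics/p2.png

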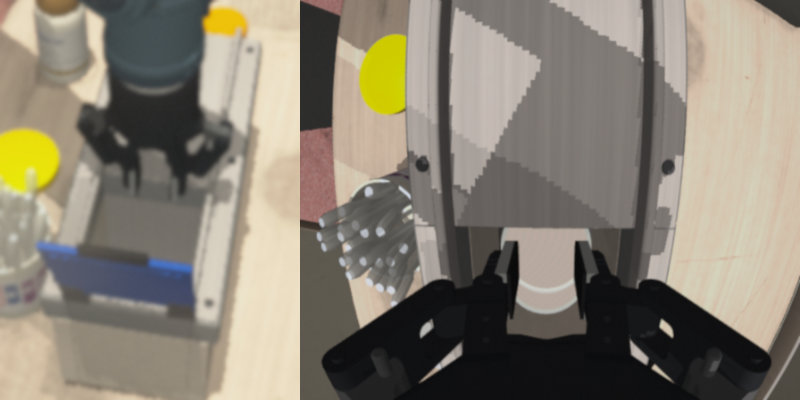

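The deck is empty and the dishes lie down the chute, at about (545,290) in the right half. Next I go over and behind the lid.

```bash
python3 -m pendant '[[0,0,0.26,0,0,0],[0,0,0.26,0,0,0],[0,0,0.26,0,0,0],[0,0,0.26,0,0,0],[0,0,0,0,0,0],[0.018,-0.212,0,0,0,0],[0.018,-0.212,0,0,0,0],[0.018,-0.212,0,0,0,0],[0.018,-0.212,0,0,0,0],[0.018,-0.212,0,0,0,0]]' && python3 -m pendant '[[0,0,0,0,0,0],[0,0,0,0,0,0],[0,0,-0.2,0,0,0],[0,0,-0.2,0,0,0],[0,0,-0.15,0,0,0],[0,0,0,0,0,0],[0,0,0,0,0,0],[0,0,0,0,0,0],[0,0,0,0,0,0],[0,0,0,0,0,0]]'
```

```text
time_s: 6.5
eef_pos: [0.5988, -0.3752, 0.3929]
eef_rot: [-0.001, 0.676, 0.736, 0.0]
wrist_force: [0.1, 0.6, -0.5]
opening: 0.35
grasp_force: 0.0
time_s: 7.75
eef_pos: [0.5992, -0.3742, 0.285]
eef_rot: [0.0, 0.677, 0.736, 0.0]
wrist_force: [0.3, -0.1, -0.3]
opening: 0.352
grasp_force: 0.0
```

```bash
python3 -m pendant '[[-0.006,0.075,0,0,0,0],[-0.006,0.075,0,0,0,0],[-0.006,0.075,0,0,0,0],[-0.006,0.075,0,0,0,0],[-0.006,0.075,0,0,0,0],[-0.006,0.075,0,0,0,0],[-0.006,0.075,0,0,0,0],[-0.006,0.075,0,0,0,0],[-0.006,0.075,0,0,0,0],[-0.006,0.075,0,0,0,0]]' && python3 -m pendant '[[-0.006,0.07,0,0,0,0],[0,0,0,0,0,0],[0,0,0,0,0,0],[0,0,0,0,0,0],[0,0,0.2,0,0,0],[0,0,0.2,0,0,0],[0,0,0.2,0,0,0],[0,0,0.2,0,0,0],[0,0,0,0,0,0],[0,0,0,0,0,0]]'
python3 - <<'E'
from bench import camera
import cv2,numpy as np
a=camera("scene")["color"][190:390,195:345]; b=camera("wrist")["color"]
cv2.imwrite("pics/p3.png",np.hstack([cv2.resize(a,(300,400)),cv2.resize(b,(500,400))]))
E
```

```text
time_s: 9.0
eef_pos: [0.5869, -0.2229, 0.2843]
eef_rot: [-0.0, 0.676, 0.736, 0.0]
wrist_force: [0.6, -0.5, -0.5]
opening: 0.348
grasp_force: 0.0
time_s: 10.25
eef_pos: [0.5856, -0.2103, 0.4434]
eef_rot: [-0.0, 0.677, 0.736, -0.0]
wrist_force: [-0.2, -1.1, -0.2]
opening: 0.349
grasp_force: 0.0
```

View pics/p3.png

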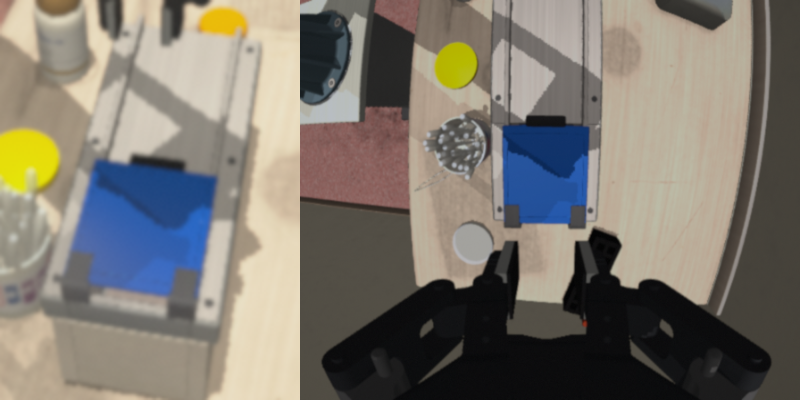

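The lid lies flat over the mouth, at about (548,165) in the wrist half. Next I pre-grasp the knob: tilt 40° and stand 100 mm out along its axis.

```bash
python3 -m pendant '[[-0.021,0.24,0,0,0,0],[-0.021,0.24,0,0,0,0],[-0.021,0.24,0,-0.0886,-0.0075,0],[-0.021,0.24,0,-0.0886,-0.0075,0],[-0.021,0.24,0,-0.0886,-0.0075,0],[-0.021,0.24,0,-0.0886,-0.0075,0],[-0.021,0.245,0,-0.0886,-0.0075,0],[0,0,-0.2,0,0,0],[0,0,-0.2,0,0,0],[0,0,-0.2,0,0,0]]' 1 && python3 -m pendant '[[0,0,-0.2,0,0,0],[0,0,-0.2,0,0,0],[0,0,-0.2,0,0,0],[0,0,-0.2,0,0,0],[0,0,0,0,0,0],[0,0,0,0,0,0],[0,0,0,0,0,0],[0,0,0,0,0,0],[0,0,0,0,0,0],[0,0,0,0,0,0]]'
python3 - <<'E'
from bench import ctrl,camera
import cv2,numpy as np
o=ctrl.get_obs();c=camera("wrist");cv2.imwrite("pics/w4.png",cv2.resize(c["color"],(800,600),interpolation=cv2.INTER_CUBIC))
np.savez("w4.npz",p=o["eef_pos"],q=o["eef_rot"],he=c["hand_eye"],k=[c["fx"],c["fy"],c["cx"],c["cy"]])
E
```

```text
time_s: 11.6
eef_pos: [0.5556, 0.1274, 0.3214]
eef_rot: [0.251, 0.635, 0.693, -0.232]
wrist_force: [0.1, 0.6, -0.5]
opening: 1.0
grasp_force: 0.0
time_s: 12.85
eef_pos: [0.5565, 0.127, 0.1646]
eef_rot: [0.252, 0.636, 0.692, -0.231]
wrist_force: [0.3, 0.4, 0.6]
opening: 0.998
grasp_force: 0.0
```

View pics/w4.png

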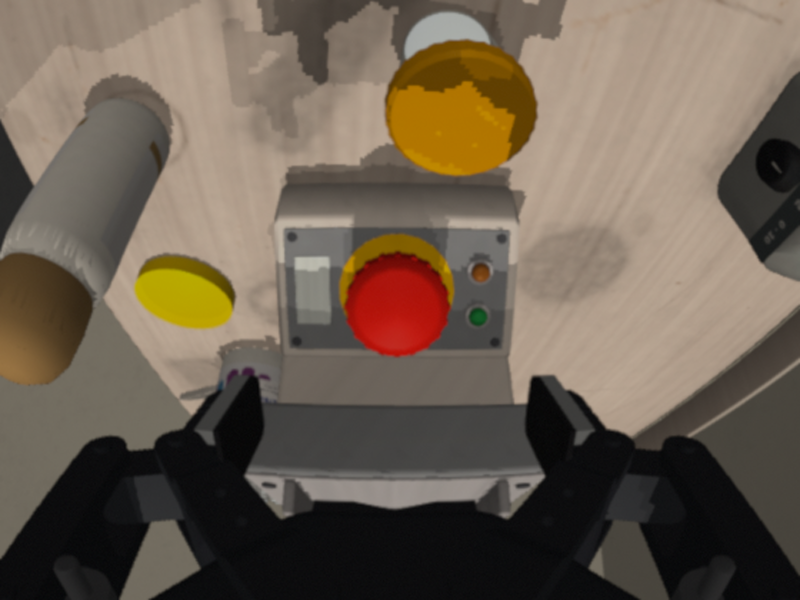

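The view shows the knob head centred at (397,304), with the hopper's lower edge at v=405 and its upper edge at v=472. Both fingers straddle the head's line, and the cup lid is at (461,107).

```bash
python3 - <<'E'
from h import *
s=[.577,-.115,.085]
for n,u,z in[("knob",(397,304),.095),("hopbot",(395,405),.135),("hoptop",(395,472),.175),("screwsTL",(292,238),.047),("TR",(501,239),.047),("conTop",(396,354),.094),("conBot",(397,227),.045),("cup",(461,107),.07)]:
    w=wray("w4.npz",u,z); d=w[:2]-s[:2]; c,n_=np.cos(s[2]),np.sin(s[2]); print(n,np.round(w,4),"shr",np.round([c*d[0]+n_*d[1],-n_*d[0]+c*d[1]],4))
d=np.load("w4.npz"); Q=R.from_quat(d["q"],scalar_first=True).as_matrix(); print(Q.round(3).tolist(),d["p"])
E
```

```text
knob [0.5616 0.0785 0.095 ] shr [0.0011 0.1941]
hopbot [0.5634 0.0463 0.135 ] shr [1.000e-04 1.619e-01]
hoptop [0.5616 0.0664 0.175 ] shr [1.000e-04 1.821e-01]
screwsTL [0.5026 0.0697 0.047 ] shr [-0.0584  0.1904]
TR [0.6213 0.079  0.047 ] shr [0.0606 0.1896]
conTop [0.5658 0.0249 0.094 ] shr [0.0007 0.1404]
conBot [0.5616 0.0807 0.045 ] shr [0.0012 0.1963]
cup [0.5773 0.1754 0.07  ] shr [0.0249 0.2893]
[[-0.065, 0.996, 0.055], [0.763, 0.085, -0.641], [-0.643, 0.0, -0.766]] [0.55650156 0.12704464 0.16459522]
```

```bash
python3 -m pendant '[[0.0036,-0.04,-0.052,0,0,0],[0.0036,-0.04,-0.052,0,0,0],[0.0036,-0.04,-0.052,0,0,0],[0.0036,-0.04,-0.052,0,0,0],[0.0036,-0.04,-0.052,0,0,0],[0.0036,-0.04,-0.052,0,0,0],[0.0036,-0.04,-0.052,0,0,0],[0.0036,-0.034,-0.051,0,0,0],[0,0,0,0,0,0],[0,0,0,0,0,0]]' && python3 -m pendant '[[0,0,0,0,0,0],[0,0,0,0,0,0],[0,0,0,0,0,0],[0,0,0,0,0,0],[0,0,0,0,0,0],[0,0,0,0,0,0],[0,0,0,0,0,0],[0,0,0,0,0,0],[0,0,0,0,0,0],[0,0,0,0,0,0]]' -1
```

```text
time_s: 14.15
eef_pos: [0.5624, 0.0643, 0.0815]
eef_rot: [0.252, 0.636, 0.692, -0.231]
wrist_force: [0.2, 0.2, 0.6]
opening: 1.0
grasp_force: 0.0
time_s: 15.4
eef_pos: [0.5632, 0.065, 0.0822]
eef_rot: [0.253, 0.636, 0.692, -0.23]
wrist_force: [1.7, 5.1, 4.5]
opening: 0.589
grasp_force: 62.5
```

The head is gripped at a 50 mm opening. Now the straight pull of about 15 mm.

```bash
python3 -m pendant '[[-0.0006,0.0064,0.0077,0,0,0],[-0.0006,0.0064,0.0077,0,0,0],[-0.0006,0.0064,0.0077,0,0,0],[-0.0006,0.0064,0.0077,0,0,0],[-0.0006,0.0064,0.0077,0,0,0],[-0.0006,0.0064,0.0077,0,0,0],[-0.0006,0.0064,0.0077,0,0,0],[-0.0003,0.0032,0.0038,0,0,0],[0,0,0,0,0,0],[0,0,0,0,0,0]]'
```

```text
time_s: 16.65
eef_pos: [0.5625, 0.074, 0.0929]
eef_rot: [0.253, 0.636, 0.692, -0.23]
wrist_force: [6.1, 1.1, 0.1]
opening: 0.586
grasp_force: 64.8
```

It moved 14 mm and the axial force is near zero. I'll release and back out along the axis.

```bash
python3 -m pendant '[[0,0,0,0,0,0],[0,0,0,0,0,0],[0,0,0,0,0,0],[0,0,0,0,0,0],[0,0,0,0,0,0],[0,0,0,0,0,0],[0,0,0,0,0,0],[0,0,0,0,0,0],[0,0,0,0,0,0],[0,0,0,0,0,0]]' 1 && python3 -m pendant '[[-0.005,0.05,0.06,0,0,0],[-0.006,0.064,0.077,0,0,0],[-0.006,0.064,0.077,0,0,0],[-0.006,0.064,0.077,0,0,0],[-0.006,0.064,0.077,0,0,0],[-0.006,0.064,0.077,0,0,0],[0,0,0,0,0,0],[0,0,0,0,0,0],[0,0,0,0,0,0],[0,0,0,0,0,0]]'
python3 - <<'E'
from bench import camera
import cv2,numpy as np
a=camera("scene")["color"][170:370,195:345]; b=camera("wrist")["color"]
cv2.imwrite("pics/p5.png",np.hstack([cv2.resize(a,(300,400)),cv2.resize(b,(500,400))]))
E
```

```text
time_s: 17.9
eef_pos: [0.5613, 0.0738, 0.0928]
eef_rot: [0.252, 0.636, 0.692, -0.232]
wrist_force: [-1.7, 0.8, -1.0]
opening: 1.001
grasp_force: 0.0
time_s: 19.15
eef_pos: [0.554, 0.1473, 0.1812]
eef_rot: [0.252, 0.636, 0.692, -0.232]
wrist_force: [-0.4, 0.5, 0.3]
opening: 1.001
grasp_force: 0.0
```

View pics/p5.png

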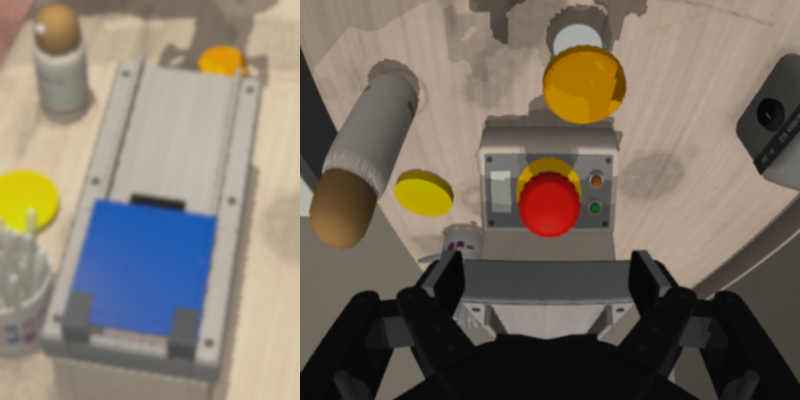

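The wrist view shows the lid shut, the knob free and the bystanders in place. I'll check the knob's travel numerically in the side view.

```bash
python3 - <<'E'
from h import *
from bench import camera
import cv2
def box(i,r):
    h=cv2.cvtColor(i[r[0]:r[1],r[2]:r[3]],cv2.COLOR_BGR2HSV); m=((h[...,0]<6)|(h[...,0]>174))&(h[...,1]>170)&(h[...,2]>90); y,x=np.nonzero(m); return len(x),x.mean()+r[2],y.mean()+r[0],x.min()+r[2],x.max()+r[2],y.min()+r[0],y.max()+r[0]
n=camera("side")["color"]; cv2.imwrite("pics/side5.png",n)
print(box(cv2.imread("pics/side0.png"),(195,260,235,285))); print(box(n,(195,260,235,285)))
s=[.577,-.115,.085]; print([proj("side",S((0,.19+.643*t,.095+.766*t),s)).round(1).tolist() for t in(0,.014)])
h=cv2.cvtColor(n[205:255,240:280],cv2.COLOR_BGR2HSV); print("green px",int(((h[...,0]>45)&(h[...,0]<85)&(h[...,1]>100)).sum()))
w=camera("wrist")["color"]; print("wrist red",box(w,(130,300,200,360)))
E
```

```text
(289, np.float64(259.52595155709344), np.float64(223.78200692041523), np.int64(251), np.int64(269), np.int64(215), np.int64(233))
(314, np.float64(259.5), np.float64(222.2452229299363), np.int64(250), np.int64(269), np.int64(213), np.int64(232))
[[[259.8, 222.6]], [[260.1, 220.8]]]
green px 4
wrist red (3542, np.float64(278.630717108978), np.float64(215.79079616036137), np.int64(244), np.int64(313), np.int64(182), np.int64(249))
```

The head has shifted by 1.5 px (1.8 px expected for full travel, 0 if off) and has grown, so the bistable knob is on.

```bash
python3 -c "
from bench import ctrl
print(ctrl.hand_in())"
```

```text
the job is handed in; nothing more can be done
None
```

The job is handed in, with no verdict returned: both dishes went down the chute, the lid is shut, the knob was pulled out to on and released, and the bottle, tub and cup look undisturbed.

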